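# Prop a long heat sink against a power supply's fan

### The job

First put the stop plate fully home, foot down, in the slot of the test board that is farther from the power supply. Then stand the long heat sink in front of the fan to cool: leaning lengthwise against the power supply's fan face, roughly in line with the middle of the fan, its foot on the board against the stop plate. Leave the disc tub, cup and screwdriver where they are.

Things in the scene. Friction and masses are not known exactly. Their poses are not given: they have to be found in the camera images.
- test_board: Brown pegboard base, fixed, 260 (x) x 220 (y) x 22 mm high, carrying the power supply. Origin: on its underside (table level), 125 mm in from the edge on the slots' side, halfway across y. +x runs from the slots to the power supply, y along the slots, z up. Two like slots along y, each 11 mm wide (x), 78 mm long, 18 mm deep (floor 4 mm above the table), at x = -94 mm (far) and -30 mm (near)
- far_slot (a point): Centre of the mouth of the slot farther from the power supply, on the board's top face (22 mm above the table), 134 mm in front of the fan face; axes as the test board's
- near_slot (a point): Centre of the mouth of the slot nearer to the power supply (not the one to use), 70 mm in front of the fan face; axes as the test board's
- power_supply: Grey metal power supply standing on edge, fixed on the test board: 86 (x) x 150 (y) x 150 mm high, top 172 mm above the table. Its flat upright face towards the slots has a round 120 mm fan grille in the middle. Origin: bottom middle of that face, on the board's top, at test-board x = +40 mm; axes as the test board's, +x into the box
- rack: Light wooden block, fixed, 70 (x) x 110 (y) x 30 mm high, with one slot along its y (11 x 78 mm, 18 mm deep) in which the stop plate stands at the start. Origin: centre of its underside at table level; z up
- stop_plate: Flat loose steel plate, about 0.2 kg, an upside-down T: lower part 70 (y) x 8 mm (x), from the foot to 45 mm up; above it a central tab 30 (y) x 8 mm, up to 80 mm. The lowest 5 mm is thinner (5 x 66 mm). Origin: middle of its foot; z up to the tab. Starts upright in the rack, foot 12 mm above the table; home in the test board its foot is 4 mm above the table, with 3 mm play (it can tip 15 degrees)
- heat_sink: Long aluminium heat sink, loose, about 0.2 kg, 180 (x) x 40 (y) x 25 mm high (z), fins along its length; grip it like a solid bar. Starts flat on the table, fins up. Origin: centre of its flat underside; either end may be the foot. Leaning from stop plate to fan face it slopes about 52 degrees from horizontal
- sink_end_a (a point): Centre of the heat sink's end face at +x (90 mm from its middle)
- sink_end_b (a point): Centre of the heat sink's end face at -x
- disc_tub: Round tub of discs, 132 mm diameter, 72 mm high, loose bystander; origin: centre of its underside
- cup: White plastic cup upside down, 88 mm diameter, 120 mm high, loose bystander; origin: centre of its underside
- screwdriver: Screwdriver lying on the table along its x, about 200 mm long, loose bystander
Mind the look-alikes: they are no part of the job. Of the things that look like the stop_plate, the largest one is meant.

How it is judged (in metres and radians):
On the way, in this order (a step that is already met when the one before it is completed fails the run):
1. the stop plate stands fully home in the far slot (x of stop_plate in the frame of test_board between -0.101 and -0.087 m and y of stop_plate in the frame of test_board between -0.012 and 0.012 m and z of stop_plate in the frame of test_board below 0.0085 m and angle between the z axis of stop_plate and the z axis of test_board, either way round below 0.35 rad and angle between the x axis of stop_plate and the x axis of test_board, either way round below 0.35 rad), for 0.2 s.
2. the heat sink leans on the fan face, foot against the stop plate, let go (((x of sink_end_a in the frame of test_board between -0.096 and -0.066 m and z of sink_end_a in the frame of test_board below 0.045 m and (x of sink_end_a in the frame of stop_plate between 0 and 0.0165 m or x of sink_end_a in the frame of stop_plate between -0.0165 and 0 m) and x of sink_end_b in the frame of test_board above 0 m and z of sink_end_b in the frame of test_board above 0.14 m and y of sink_end_a in the frame of test_board between -0.03 and 0.03 m and y of sink_end_b in the frame of test_board between -0.03 and 0.03 m) or (x of sink_end_b in the frame of test_board between -0.096 and -0.066 m and z of sink_end_b in the frame of test_board below 0.045 m and (x of sink_end_b in the frame of stop_plate between 0 and 0.0165 m or x of sink_end_b in the frame of stop_plate between -0.0165 and 0 m) and x of sink_end_a in the frame of test_board above 0 m and z of sink_end_a in the frame of test_board above 0.14 m and y of sink_end_b in the frame of test_board between -0.03 and 0.03 m and y of sink_end_a in the frame of test_board between -0.03 and 0.03 m)) and angle between the x axis of heat_sink and the z axis of test_board, either way round between 0.5 and 0.85 rad and contact force between heat_sink and power_supply above 0.05 N and linear speed of each of heat_sink, stop_plate below 0.02 m/s and angular speed of heat_sink below 0.1 rad/s and contact force between the fingers and heat_sink below 0.05 N and contact force between the fingers and stop_plate below 0.05 N), for 0.2 s.
At the end, for the whole second after the job is handed in: Plate in the far slot: within 4.5 mm of its floor, 12 mm of its middle, 0.35 rad of upright. Heat sink 0.5-0.85 rad from vertical, touching the power supply, foot within about 2 mm of plate, top over 140 mm high, ends within 30 mm of the fan's centre line; at rest, let go (all of step 1 and all of step 2).
It fails at once if the disc_tub was disturbed (moved over 30 mm) (distance of disc_tub from where it was at the start of the episode above 0.03 m).
It fails at once if the cup was disturbed (moved over 30 mm) (distance of cup from where it was at the start of the episode above 0.03 m).
It fails at once if the screwdriver was disturbed (moved over 30 mm) (distance of screwdriver from where it was at the start of the episode above 0.03 m).
It also fails if it takes over 62 s, if anything falls off the work surface, if the arm or the gripper's body presses on something with over 40 N, if the wrist force passes 120 N, or if a joint passes its speed limit or range.

### The arm

A 7-joint arm with a two-finger parallel gripper is mounted at the origin on the work surface. World frame = base frame: x ahead of the robot, y to its left, z up, the work surface at z = 0. Lengths are in mm, angles in degrees, forces in N, time in s.
With the tool pointing down it reaches from about 400 to 750 mm from the base axis. Payload 19.5 kg.
Tool frame: the origin (TCP) lies at the very end of the fingers, on their centre line; the grasp point (between the pads) lies 19 mm behind it (env.grip_depth is the distance from the TCP to the grasp point, in mm); z points along the fingers, y is the line along which they close (so a half turn about z gives the same grasp; the last joint's range is limited). The gripper opens to 85 mm and grips with 20 to 120 N. Pads are 22 mm wide; open, the fingers measure 114 mm over their backs; the gripper's body (76 mm by 85 mm) begins 54 mm behind the grasp point. The pads swing forward as they close: fully open they stand 13 mm farther back than shut.
Start: joints at [63.902, 40.479, -1.581, 85.061, 1.261, 54.483, -4.326], TCP at [231.193, -526.445, 231.268] pointing down, gripper open.
Joint ranges: [-155.06, 155.06], [-18.47, 123.98], [-90, 86.84], [0, 140.48], [-83.41, 263.41], [0, 116], [-161.91, 161.91]. Speed limits (degrees/s): [108.29, 108.29, 147.25, 147.25, 172.46, 172.46, 172.46].

### API

Orientations are given as [roll, pitch, yaw] about the fixed x, y, z axes, in that order (R = Rz(yaw) Ry(pitch) Rx(roll)).
In Python, from bench import env gives the robot as it stands.
- The arm moves only by the tool move_arm, never from a script. Its argument "motion" is a list of rows, each a list of 7 numbers: the turn, a rotation vector about the tool's x, y, z in rad, then the shift along the tool's x, y, z in mm, then the closure, from -1 (fully open) to 1 (shut). In form: [[ax, ay, az, dx, dy, dz, gripper], ...]. A call has 1 to 10 rows; each row is the pose to reach, as a shift and turn from the pose commanded when the call began, along the tool's axes at that moment; what a row does not reach only later rows make up. A row lasts 1/10 s, in which the tool goes at most 50 mm and 8.59 degrees, less where a joint would pass 70% of its speed; a pose out of reach is approached as far as the arm can. A call with a gripper value outside its range is refused whole. The fingers move at their own pace and stop on an object; "squeeze" is the grip in N (left out, the last holds). Time passes only in rows, so rows that repeat a pose let the fingers close. It gives the time, the measured TCP pose, the force, the opening and the grip force at its end, in the units of the state.
- env.read_state(): the state, without advancing time (a new reading comes with each control period).
- env.snapshot(name): name is "side" or "top" or "wrist"; returns the picture (384x512x3 uint8, blue, green, red); there is no depth.
- env.camera_model(name): a dict with "fx", "fy", "cx", "cy" (pixels), "view" (4x4, takes a point from world to camera coordinates). Camera axes: x right, y down, z forward; pixel columns grow to the right and rows downward; lengths in mm; the calibration is good to about 2 mm. A picture is of the moment at which its call begins: read the wrist's pose just before it. camera_model takes no time and is no camera call; for the wrist camera it gives the pose at the moment of the call.
- env.sign_off(): hands the job in; it is judged then, once.
Trained networks look in the newest picture that a camera, given by its name, has taken for a name from the list of things; names that differ only in an ending like _2 or _b are one class to them, and where a whole thing is asked for, a point or a joint stands for the part that bears it (a point fixed in the world has none). Each returns a list of dicts, best first, with "score" (0 to 1); they miss things now and then, are a little off and sometimes report something else, mostly with a low value. They report only what shows in the picture. A call takes as long as a camera call. They do not tell look-alikes from the thing itself.
- env.spot_in(camera, query): "rect" ([centre column, centre row, width, height] in pixels, round what is visible of it).
- env.cut_out(camera, query): "region" (384x512 bool, what is visible of it) and "rect" ([centre column, centre row, width, height] in pixels, round what is visible of it).
The state is a dict: "time_s": time; "joint_pos": joint angles; "dq": joint speeds; "effort": joint torques, N m; "tool_pos": TCP position; "orientation": TCP orientation; "contact_force": force on the tool from outside, world axes, zero at the start; "wrist_torque": the same for the moment, N m; "width": opening from 0.0 (shut) to 1.0 (fully open); "grip_force": force on a finger pad.
Only numpy, scipy, OpenCV 4.12 (cv2) and the standard library are available. Lean on these libraries where they do the work, as an engineer would, in place of code of your own. Each camera call takes 0.05 s, during which the arm holds its last target. There are 200 camera calls.

## Working session

There is one attempt and no reset: what is moved stays moved. The work goes in short steps, Python scripts to look and compute and a tool call to move; the robot and the scene stay as the last step left them, time stands still between calls to the robot, and variables do not carry over. Pictures are saved under pics/ and viewed, at most 10 in all, crops included, and the job is handed in when it is done.

Besides the shell and the picture viewer there is one more tool, called after "Emit:" as name(argument=value, ...), one argument or row to a line, values as JSON. move_arm: Moves the arm, as the interface text tells. Its arguments: {"type":"object","properties":{"motion":{"type":"array","items":{"type":"array","items":{"type":"number"}}},"squeeze":{"type":"number"}},"required":["motion"]}

```bash
ls; mkdir -p pics
cat > h.py <<'E'
import numpy as np, cv2
from bench import env
def ray(cam,u,v,m=None):
    m=m or env.camera_model(cam); V=np.array(m["view"]); R,t=V[:3,:3],V[:3,3]
    d=R.T@np.array([(u-m["cx"])/m["fx"],(v-m["cy"])/m["fy"],1]); return -R.T@t,d
def onz(cam,u,v,z,m=None):
    o,d=ray(cam,u,v,m); return o+d*(z-o[2])/d[2]
def proj(cam,P,m=None):
    m=m or env.camera_model(cam); V=np.array(m["view"]); P=np.atleast_2d(P)
    c=P@V[:3,:3].T+V[:3,3]; return np.c_[m["fx"]*c[:,0]/c[:,2]+m["cx"],m["fy"]*c[:,1]/c[:,2]+m["cy"]]
E
python3 - <<'E'
from h import *
ims=[]
for c in("side","top"):
    im=env.snapshot(c); cv2.imwrite(f"pics/{c}0.png",im); 
    m=env.camera_model(c);V=np.array(m["view"]);print(c,(-V[:3,:3].T@V[:3,3]).round(),V[2,:3].round(2),m["fx"],m["cx"],m["cy"])
    for q in("test_board","power_supply","rack","stop_plate","heat_sink","disc_tub","cup","screwdriver"):
        print(c,q,[(round(r["score"],2),np.round(r["rect"]).tolist()) for r in env.spot_in(c,q)[:4]])
print(env.read_state())
E
```

```text
pics
side [ 371. -826.  546.] [ 0.14  0.86 -0.49] 393.0892029681044 252.39461631927566 188.4915221944396
side test_board [(0.85, [304.0, 189.0, 119.0, 100.0]), (0.39, [206.0, 155.0, 59.0, 14.0])]
side power_supply [(0.75, [337.0, 181.0, 49.0, 86.0])]
side rack [(0.91, [256.0, 294.0, 40.0, 54.0])]
side stop_plate [(0.8, [193.0, 317.0, 30.0, 32.0]), (0.66, [256.0, 276.0, 10.0, 49.0]), (0.65, [299.0, 147.0, 39.0, 38.0]), (0.62, [199.0, 273.0, 12.0, 28.0])]
side heat_sink [(0.67, [207.0, 155.0, 59.0, 17.0])]
side disc_tub [(0.61, [300.0, 148.0, 40.0, 36.0])]
side cup [(0.91, [357.0, 278.0, 52.0, 76.0])]
side screwdriver [(0.95, [225.0, 201.0, 38.0, 11.0])]
top [ 345.    8. 1104.] [ 0.16  0.01 -0.99] 441.96799130891844 256.38638394067084 184.31545053930307
top test_board [(0.69, [268.0, 138.0, 97.0, 129.0])]
top power_supply [(0.77, [273.0, 102.0, 71.0, 57.0])]
top rack [(0.75, [378.0, 202.0, 53.0, 37.0])]
top stop_plate [(0.59, [359.0, 248.0, 9.0, 9.0]), (0.54, [406.0, 253.0, 13.0, 18.0]), (0.5, [383.0, 204.0, 35.0, 12.0])]
top heat_sink [(0.95, [130.0, 233.0, 34.0, 76.0])]
top disc_tub 
[... 184 characters left out ...]
0.9, 'joint_pos': array([63.90045964, 40.4784546 , -1.5812309 , 85.06165791,  1.2592311 ,
       54.48384192, -4.32851034]), 'dq': array([-0.14565072, -0.01942774,  0.02394847,  0.03479061,  0.01454161,
       -0.10300966,  0.14099738]), 'effort': array([-5.42824600e-04, -8.82960033e+01,  1.23370260e+00, -2.36367989e+01,
        1.69284496e-02,  1.87970072e-03,  2.68714177e-05]), 'tool_pos': array([ 231.20671643, -526.42980198,  231.27675274]), 'orientation': array([-1.79993286e+02, -1.05511964e-03,  2.37056473e+01]), 'contact_force': array([ 0.03205862, -0.24512731,  0.49289752]), 'wrist_torque': array([-0.0090604 ,  0.01249541, -0.00496598]), 'grip_force': 0.0, 'width': 1.0024656423740692}
```

View pics/top0.png

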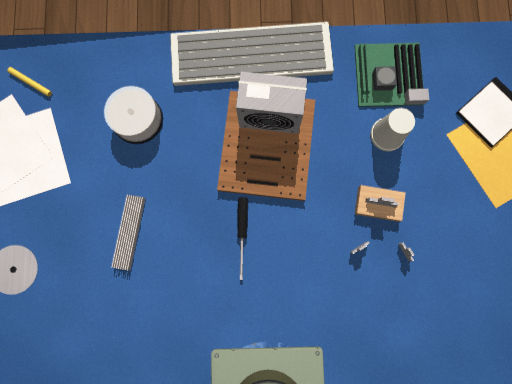

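View pics/side0.png

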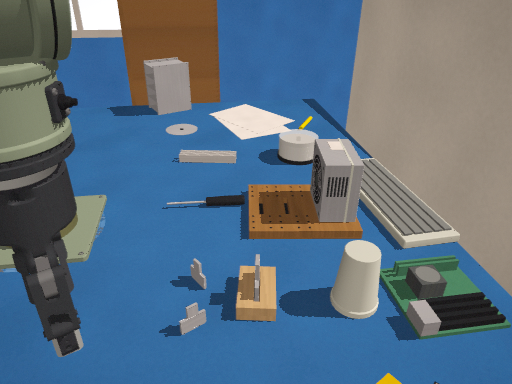

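Look-alikes for the stop plate: the plate in the rack (top 383,204; side 256,276), a small one at top (359,248)/side (199,273), and a small one at top (406,253)/side (193,317). The one in the rack is largest. I'll check it in a crop and fit poses.

```bash
cat >> h.py <<'E'
from scipy.optimize import minimize
def boxpts(dx0,dx1,dy,z0,z1):
    return np.array([[x,s*dy/2,z] for x in(dx0,dx1) for s in(-1,1) for z in(z0,z1)],float)
def world(p,L):
    c,s=np.cos(p[2]),np.sin(p[2]); L=np.atleast_2d(L)
    return np.c_[p[0]+c*L[:,0]-s*L[:,1],p[1]+s*L[:,0]+c*L[:,1],L[:,2]]
def fit(cams,masks,groups,p0):
    """silhouette IoU fit of pose x,y,yaw; groups: list of convex point sets"""
    ms=[env.camera_model(c) for c in cams]
    S=4
    def cost(p):
        tot=0
        for c,m,k in zip(cams,ms,masks):
            im=np.zeros((384*S,512*S),np.uint8)
            for g in groups:
                h=cv2.convexHull(((proj(c,world(p,g),m)+.5)*S).astype(np.float32)).astype(np.int32); cv2.fillConvexPoly(im,h,1)
            K=cv2.resize(k.astype(np.uint8),None,fx=S,fy=S,interpolation=cv2.INTER_NEAREST)
            tot+=1-(im&K).sum()/(im|K).sum()
        return tot
    best=minimize(cost,p0,method="Nelder-Mead",options=dict(initial_simplex=np.array([p0]*4)+np.vstack([np.zeros(3),np.diag([15,15,.15])]),xatol=.1,fatol=1e-4))
    return best.x,best.fun
E
python3 - <<'E'
from h import *
for c in("top","side"):
    im=env.snapshot(c); cv2.imwrite(f"pics/{c}1.png",im)
a=cv2.resize(cv2.imread("pics/top1.png")[175:275,330:430],(500,500),interpolation=cv2.INTER_CUBIC)
b=cv2.resize(cv2.imread("pics/side1.png")[245:345,170:290],None,fx=2.5,fy=5,interpolation=cv2.INTER_CUBIC)
cv2.imwrite("pics/crop.png",np.hstack([a,b[:500]]))
cut={}
for c in("top","side"):
  for q in("test_board","power_supply","rack","heat_sink","disc_tub","cup","screwdriver"):
    r=env.cut_out(c,q); cut[c,q]=r[0]["region"] if r else None
    print(c,q,[(round(x["score"],2),np.round(x["rect"]).tolist(),int(x["region"].sum())) for x in r[:3]])
np.save("cut.npy",cut,allow_pickle=True)
def g(u,v,z): return onz("top",u,v,z)
fl,fr=g(219,193,22),g(306,200,22);br,bl=g(315,98,22),g(230,92,22); print("board corners",[x.round() for x in(fl,fr,br,bl)])
f=(fl+fr)/2;b=(br+bl)/2;d=b-f;y=np.arctan2(d[1],d[0]);o=f+125*d/np.linalg.norm(d)
p0=[o[0],o[1],y];print("p0",p0)
B=[boxpts(-125,135,220,0,22)];P=[boxpts(40,126,150,22,172)]
mb=lambda c:cut[c,"test_board"]|cut[c,"power_supply"]
for cams in(["top"],["top","side"]):
    x,fv=fit(cams,[mb(c) for c in cams],B+P,p0);print("board",cams,x.round(2),fv)
    x,fv=fit(cams,[cut[c,"power_supply"] for c in cams],P,p0);print("psu",cams,x.round(2),fv)
r0=g(381,202,30);
for cams in(["top"],["side"]):
    x,fv=fit(cams,[cut[c,"rack"] for c in cams],[boxpts(-35,35,110,0,30)],[r0[0],r0[1],y]);print("rack",cams,x.round(2),fv)
h0=g(129,233,12)
for cams in(["top"],["side"],["top","side"]):
    x,fv=fit(cams,[cut[c,"heat_sink"] for c in cams],[boxpts(-90,90,40,0,25)],[h0[0],h0[1],-.2]);print("sink",cams,x.round(2),fv)
for q,z in(("cup",60),("disc_tub",60)):
    t=cut["top",q]; v,u=np.nonzero(t);print(q,g(u.mean(),v.mean(),z).round())
for u,v in((243,199),(241,280)):print("scr",g(u,v,10).round())
E
```

```text
top test_board [(0.58, [269.0, 138.0, 100.0, 124.0], 10269)]
top power_supply [(0.88, [272.0, 102.0, 71.0, 61.0], 3590)]
top rack [(0.82, [381.0, 203.0, 53.0, 35.0], 1213)]
top heat_sink [(0.55, [128.0, 232.0, 33.0, 75.0], 1368)]
top disc_tub [(0.7, [134.0, 116.0, 58.0, 58.0], 2574)]
top cup [(0.72, [394.0, 130.0, 44.0, 44.0], 1358)]
top screwdriver [(0.97, [243.0, 239.0, 10.0, 78.0], 478)]
side test_board [(0.75, [307.0, 187.0, 119.0, 99.0], 8051)]
side power_supply [(0.71, [336.0, 182.0, 53.0, 86.0], 3745)]
side rack [(0.77, [256.0, 295.0, 44.0, 53.0], 1911)]
side heat_sink [(0.62, [206.0, 155.0, 56.0, 14.0], 701)]
side disc_tub [(0.7, [298.0, 147.0, 43.0, 39.0], 1200), (0.67, [337.0, 181.0, 52.0, 89.0], 3771)]
side cup [(0.73, [208.0, 202.0, 74.0, 10.0], 461), (0.56, [356.0, 280.0, 50.0, 75.0], 3025)]
side screwdriver [(0.79, [208.0, 200.0, 73.0, 8.0], 420)]
board corners [array([502., 109.,  22.]), array([ 479., -105.,   22.]), array([ 741., -140.,   22.]), array([763.,  78.,  22.])]
p0 [np.float64(614.5504985256225), np.float64(-13.89055031126292), np.float64(-0.12419829849277109)]
board ['top'] [ 6.1889e+02 -1.1890e+01 -1.4000e-01] 0.012895365388790991
psu ['top'] [ 6.1866e+02 -1.2800e+01 -1.4000e-01] 0.04836997976984048
board ['top', 'side'] [ 6.2051e+02 -1.2490e+01 -1.4000e-01] 0.040200405604729816
psu ['top', 'side'] [ 6.2098e+02 -1.1940e+01 -1.5000e-01] 0.0837285797987708
rack ['top'] [ 4.6711e+02 -2.8685e+02 -2.0000e-01] 0.17367332873880081
rack ['side'] [ 4.6917e+02 -2.8814e+02 -2.0000e-01] 0.09878261899825247
sink ['top'] [ 4.1284e+02  3.3382e+02 -1.8000e-01] 0.06696793630299114
sink ['side'] [ 4.1539e+02  3.3556e+02 -2.1000e-01] 0.048795180722891573
sink ['top', 'side'] [ 4.1418e+02  3.3377e+02 -1.8000e-01] 0.12938748559057123
cup [ 641. -318.   60.]
disc_tub [697. 314.  60.]
scr [487.  50.  10.]
scr [289.  59.  10.]
```

View pics/crop.png

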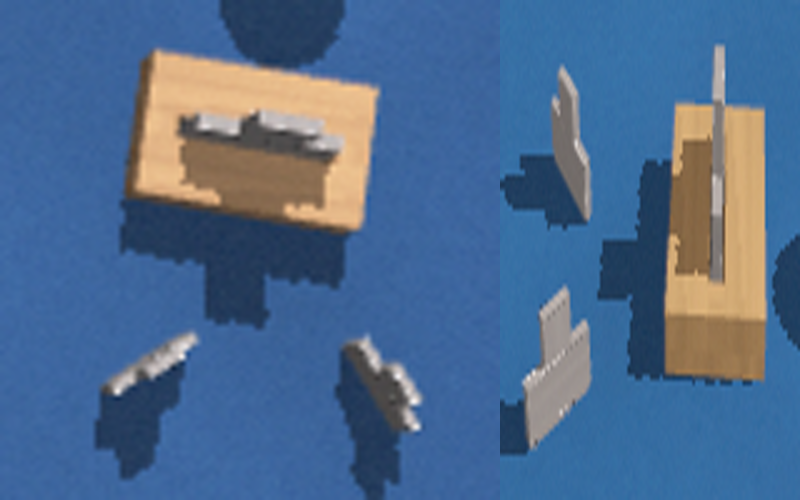

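The crop shows the rack plate (standing in the slot at top 383,204) clearly larger than the two small plates, so I choose it. Next I move over the rack for a wrist view.

```bash
cat >> h.py <<'E'
from scipy.spatial.transform import Rotation as Ro
def delta(pos,rpy,st=None):
    st=st or env.read_state(); R0=Ro.from_euler("xyz",st["orientation"],degrees=True); R1=Ro.from_euler("xyz",rpy,degrees=True)
    return (R0.inv()*R1).as_rotvec().round(3), R0.inv().apply(np.array(pos)-st["tool_pos"]).round(1)
E
python3 -c "
from h import *
print(delta([468,-287,215],[180,0,78.5]))"
```

```text
(array([-0.   , -0.   , -0.956]), array([ 313.1, -124. ,   16.3]))
```

Emit:
move_arm(
  motion=[
    [0,0,-0.956,313,-124,16,-1],
    [0,0,-0.956,313,-124,16,-1],
    [0,0,-0.956,313,-124,16,-1],
    [0,0,-0.956,313,-124,16,-1],
    [0,0,-0.956,313,-124,16,-1],
    [0,0,-0.956,313,-124,16,-1],
    [0,0,-0.956,313,-124,16,-1],
    [0,0,-0.956,313,-124,16,-1],
    [0,0,-0.956,313,-124,16,-1],
    [0,0,-0.956,313,-124,16,-1],
  ],
)

```text
time_s: 2.7
tool_pos: [467.3, -287.9, 215.3]
orientation: [-180.0, 0.0, 78.4]
contact_force: [-0.3, -1.0, -0.3]
width: 0.999
grip_force: 0.0
```

Run:
```python
from h import *
st=env.read_state();print(st["tool_pos"],st["orientation"],st["joint_pos"],st["time_s"])
m=env.camera_model("wrist");im=env.snapshot("wrist");V=np.array(m["view"]);print((-V[:3,:3].T@V[:3,3]).round(),V[2,:3].round(2))
p=[468,-287.5,-.2]
L=np.array([[0,s*w/2,z] for s,w,z in((-1,30,92),(1,30,92),(-1,70,57),(1,70,57))]+[[a,b,30] for a in(-35,35) for b in(-55,55)],float)
for q in proj("wrist",world(p,L),m): cv2.drawMarker(im,tuple(int(v) for v in q),(0,0,255),0,8)
cv2.imwrite("pics/w1.png",im)
```

```text
[ 467.31145393 -287.89153073  215.30686402] [-1.79981870e+02  2.89982677e-02  7.83897087e+01] [ 36.05591739  39.71457489 -14.73183711  91.71907422  12.258205
  50.16720319   5.08613153] 2.7
[ 482. -215.  358.] [-0.06 -0.29 -0.96]
```

View pics/w1.png

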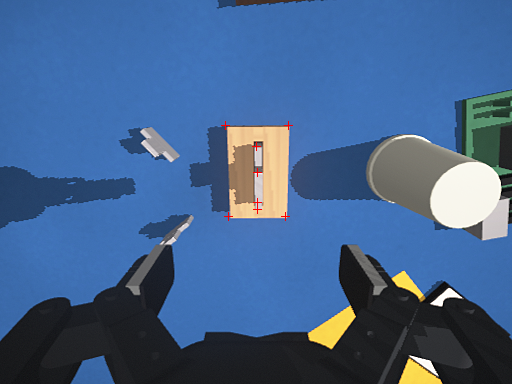

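The projected rack corners match the wrist image, and the plate is at column ~259, rows 142–203. I'll check the plate's offset numerically from the bright pixels.

Run:
```python
from h import *
p=[468,-287.5,-.2]
L=np.array([[0,s*w/2,z] for s,w,z in((-1,30,92),(1,30,92),(-1,70,57),(1,70,57))],float)
m=env.camera_model("wrist");print(proj("wrist",world(p,L),m).round(1).tolist())
im=env.snapshot("wrist");sat=cv2.cvtColor(im,cv2.COLOR_BGR2HSV)[...,1]
k=((sat<50)&(im[...,1]>90)).astype(np.uint8);k[:,:240]=0;k[:,275:]=0;k[:130]=0;k[215:]=0
for r in range(136,214,3):
    c=np.nonzero(k[r])[0];print(r,(c.min(),c.max(),int(im[r,c,1].mean())) if len(c) else None,end="; ")
```

```text
[[257.1, 201.9], [257.1, 172.2], [257.1, 208.9], [257.0, 146.4]]
136 None; 139 None; 142 None; 145 (np.int64(256), np.int64(260), 101); 148 (np.int64(254), np.int64(262), 194); 151 (np.int64(254), np.int64(262), 190); 154 (np.int64(254), np.int64(262), 189); 157 (np.int64(254), np.int64(262), 188); 160 (np.int64(254), np.int64(262), 181); 163 (np.int64(254), np.int64(262), 180); 166 (np.int64(255), np.int64(261), 118); 169 (np.int64(255), np.int64(262), 103); 172 (np.int64(258), np.int64(258), 91); 175 (np.int64(254), np.int64(262), 196); 178 (np.int64(254), np.int64(262), 199); 181 (np.int64(254), np.int64(262), 200); 184 (np.int64(254), np.int64(262), 198); 187 (np.int64(254), np.int64(262), 197); 190 (np.int64(254), np.int64(262), 200); 193 (np.int64(254), np.int64(262), 192); 196 (np.int64(254), np.int64(262), 190); 199 (np.int64(254), np.int64(262), 189); 202 (np.int64(255), np.int64(262), 184); 205 (np.int64(255), np.int64(262), 201); 208 (np.int64(255), np.int64(262), 208); 211 None;
```

```bash
python3 -c "
from h import *
print(delta([468.8,-287.7,63],[180,0,78.5]))"
```

```text
(array([-0.   ,  0.   , -0.002]), array([  0.6,   1.4, 152.4]))
```

Emit:
move_arm(
  motion=[
    [0,0,-0.002,0.5,1.5,40,-1],
    [0,0,-0.002,0.5,1.5,80,-1],
    [0,0,-0.002,0.5,1.5,115,-1],
    [0,0,-0.002,0.5,1.5,140,-1],
    [0,0,-0.002,0.5,1.5,152,-1],
    [0,0,-0.002,0.5,1.5,152,-1],
    [0,0,-0.002,0.5,1.5,152,0],
    [0,0,-0.002,0.5,1.5,152,1],
    [0,0,-0.002,0.5,1.5,152,1],
    [0,0,-0.002,0.5,1.5,152,1],
  ],
  squeeze=50,
)

```text
time_s: 3.8
tool_pos: [469.7, -287.0, 63.9]
orientation: [180.0, 0.0, 78.6]
contact_force: [-0.2, -0.5, 0.5]
width: 0.334
grip_force: 0.0
```

Emit:
move_arm(
  motion=[
    [0,0,0,0,0,0,1],
    [0,0,0,0,0,0,1],
    [0,0,0,0,0,0,1],
    [0,0,0,0,0,0,1],
  ],
)

```text
time_s: 4.2
tool_pos: [469.7, -286.9, 63.6]
orientation: [180.0, 0.0, 78.6]
contact_force: [-0.7, -0.0, 6.5]
width: 0.085
grip_force: 49.3
```

```bash
python3 -c "
from h import *
print(delta([526.4,1.1,150],[180,0,81.9]))"
```

```text
(array([ 0.   ,  0.   , -0.058]), array([293.6,  -1.3, -86.4]))
```

Emit:
move_arm(
  motion=[
    [0,0,0,0,0,-20,1],
    [0,0,0,0,0,-55,1],
    [0,0,0,0,0,-90,1],
    [0,0,-0.02,45,0,-90,1],
    [0,0,-0.04,90,0,-90,1],
    [0,0,-0.058,135,-1,-90,1],
    [0,0,-0.058,180,-1,-90,1],
    [0,0,-0.058,225,-1,-90,1],
    [0,0,-0.058,265,-1,-88,1],
    [0,0,-0.058,293,-1,-87,1],
  ],
)

```text
time_s: 5.2
tool_pos: [526.5, 3.6, 150.2]
orientation: [-180.0, -0.1, 82.1]
contact_force: [0.4, -0.8, -2.7]
width: 0.083
grip_force: 49.3
```

Emit:
move_arm(
  motion=[
    [0,0,0,0,0,0,1],
    [0,0,0,0,0,0,1],
  ],
)

```text
time_s: 5.4
tool_pos: [526.3, 0.7, 150.2]
orientation: [-180.0, 0.0, 82.0]
contact_force: [-0.5, -0.8, -2.5]
width: 0.085
grip_force: 49.3
```

Run:
```python
from h import *
st=env.read_state();print(st["tool_pos"],st["orientation"],st["joint_pos"],st["contact_force"])
m=env.camera_model("wrist");im=env.snapshot("wrist");t=env.snapshot("top")
p=[619.5,-12.2,-.142]
L=np.array([[x+a,b,22] for x in(-94,-30) for a in(-5.5,5.5) for b in(-39,39)]+[[-125,110,22],[-125,-110,22],[40,75,22],[40,-75,22],[40,75,172],[40,-75,172]],float)
for q in proj("wrist",world(p,L),m): cv2.drawMarker(im,tuple(int(v) for v in q.round()),(0,0,255),0,7)
for q in proj("top",world(p,L)): cv2.drawMarker(t,tuple(int(v) for v in (3*(q-[200,60])).round()),(0,0,255),0,7) if 0 else None
t=cv2.resize(t[60:210,210:330],None,fx=2.56,fy=2.56,interpolation=cv2.INTER_CUBIC)
for q in (proj("top",world(p,L))-[210,60]+.5)*2.56: cv2.drawMarker(t,tuple(int(v) for v in q.round()),(0,0,255),0,7)
w=np.zeros((384,800,3),np.uint8);w[:,:512]=im;w[:,512:]=t[:384,:288];cv2.imwrite("pics/w2.png",w)
```

```text
[526.25835776   0.67904433 150.19134501] [-1.79972395e+02  1.52263388e-02  8.19725134e+01] [  1.7183689   43.08127685  -9.7349326  100.88536828  11.07969076
  36.99505066 -22.34408029] [-0.53101428 -0.79702728 -2.54593002]
```

View pics/w2.png

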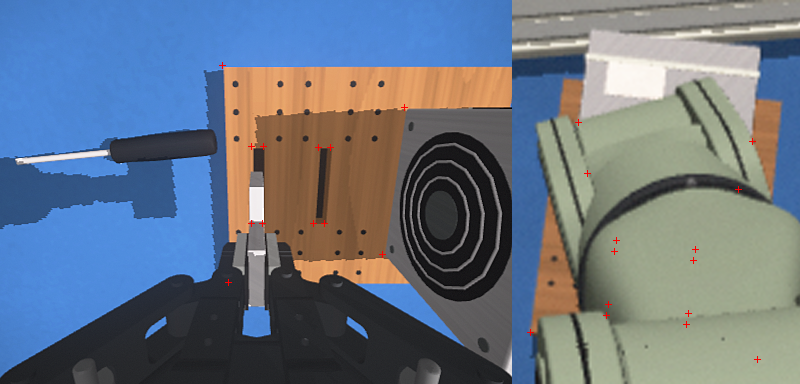

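Wrist view: the near slot spans columns 322–330, rows 148–218, the far slot starts around (258,148), and the prediction sits ~2 px too far left. I'll fit the board in this image, refining from the dark near slot and the board edge.

Run:
```python
from h import *
m=env.camera_model("wrist");im=env.snapshot("wrist");g=im.max(2).astype(int)
for r in (145,147,149,151,155,170,185,200,215,217,219,221): 
    print(r,g[r,310:338].tolist())
print("edge far-y rows (col 235..)");
b=im.astype(int); brown=b[...,2]>b[...,0]+20
for r in(80,100,120,140,160,180,200,215): 
    c=np.nonzero(brown[r,200:260])[0]; u=c[0]+200-.0; print(r,u,onz("wrist",u,r,22,m).round(1)[:2].tolist(),end=" ")
print()
for c in(240,280,320,360,400,440): 
    r=np.nonzero(brown[40:100,c])[0][0]+40; print(c,r,onz("wrist",c,r,22,m).round(1)[:2].tolist(),end=" ")
print()
print("far slot");
for r in(144,147,150,155,160,165,170):print(r,g[r,245:270].tolist())
```

```text
145 [136, 141, 143, 144, 140, 137, 132, 129, 131, 133, 135, 137, 138, 138, 138, 138, 139, 137, 136, 135, 136, 136, 137, 138, 140, 142, 142, 139]
147 [136, 141, 147, 145, 142, 136, 131, 129, 134, 122, 78, 55, 55, 58, 57, 56, 57, 79, 98, 95, 93, 106, 132, 139, 141, 142, 142, 140]
149 [137, 141, 145, 143, 141, 136, 131, 130, 134, 122, 72, 44, 44, 47, 48, 43, 55, 84, 95, 91, 89, 112, 142, 142, 141, 141, 140, 139]
151 [136, 142, 146, 144, 139, 134, 130, 130, 137, 116, 51, 45, 47, 46, 47, 44, 61, 88, 96, 92, 93, 119, 143, 141, 142, 140, 141, 140]
155 [138, 143, 144, 141, 139, 135, 130, 132, 138, 114, 37, 43, 47, 48, 47, 42, 69, 96, 94, 91, 97, 125, 142, 140, 140, 140, 140, 140]
170 [141, 146, 142, 138, 134, 133, 132, 137, 118, 51, 42, 45, 43, 44, 41, 69, 97, 93, 90, 98, 125, 141, 141, 142, 140, 139, 136, 135]
185 [143, 143, 139, 136, 132, 133, 138, 118, 49, 41, 44, 43, 43, 39, 67, 97, 92, 88, 105, 133, 139, 141, 138, 137, 136, 136, 136, 133]
200 [142, 140, 134, 133, 134, 139, 120, 49, 39, 43, 44, 42, 37, 66, 99, 93, 88, 103, 132, 140, 140, 139, 135, 136, 135, 134, 133, 128]
215 [137, 133, 
[... 1043 characters left out ...]
03, 195, 198, 211, 221, 192, 110, 103, 95, 65, 70, 71, 71, 71, 71, 68, 79, 112, 134, 133, 134, 135, 138]
150 [219, 214, 204, 195, 196, 211, 225, 194, 73, 48, 52, 55, 56, 54, 55, 54, 55, 51, 67, 112, 135, 133, 134, 135, 137]
155 [218, 214, 204, 196, 197, 211, 226, 194, 73, 45, 53, 54, 55, 53, 55, 54, 52, 50, 67, 112, 137, 133, 133, 134, 137]
160 [218, 214, 203, 194, 195, 211, 226, 195, 72, 44, 53, 53, 53, 52, 55, 53, 52, 48, 67, 113, 137, 132, 132, 136, 138]
165 [218, 214, 204, 194, 194, 209, 225, 193, 71, 43, 52, 54, 54, 53, 54, 54, 51, 48, 67, 112, 136, 133, 131, 133, 137]
170 [218, 215, 204, 194, 195, 211, 228, 207, 115, 37, 45, 46, 47, 47, 46, 45, 48, 45, 66, 113, 136, 131, 132, 134, 137]
```

Run:
```python
from h import *
m=env.camera_model("wrist");im=env.snapshot("wrist");g=im.max(2).astype(int)
print(g[216:236:1,318].tolist(), g[140:152,324].tolist(), g[140:152,258].tolist())
p=[619.5,-12.2,-.142]
def loc(u,v,z=22):
    w=onz("wrist",u,v,z,m);d=w[:2]-p[:2];c,s=np.cos(p[2]),np.sin(p[2]);return np.round([c*d[0]+s*d[1],-s*d[0]+c*d[1]],1)
for u,v in((258.3,150),(258.3,160),(258.3,168),(325.3,155),(324.2,170),(323,185),(321.9,200),(320.5,215),(325,146.3)):print(u,v,loc(u,v))
# plate in hand: bright shoulder face & tab columns
b=im.astype(int);k=(b.max(2)-b.min(2)<25)&(b[...,1]>120)
for r in range(170,225,6):
    c=np.nonzero(k[r,235:280])[0]+235;print(r,(c.min(),c.max()) if len(c) else None,end=" ")
st=env.read_state()
ax=Ro.from_euler("xyz",st["orientation"],degrees=True)
pl=np.array([[0,y,z] for y,z in((-35,-6.6),(35,-6.6),(-15,28.4),(15,28.4))],float)+[0,0,st["tool_pos"][2]]
print(proj("wrist",world([*st["tool_pos"][:2],np.radians(82-90)],pl),m).round(1).tolist())
```

```text
[62, 100, 100, 97, 100, 100, 112, 140, 141, 139, 140, 139, 139, 139, 140, 139, 139, 138, 140, 140] [135, 134, 133, 134, 134, 139, 121, 59, 42, 48, 47, 45] [134, 136, 137, 136, 137, 141, 124, 64, 51, 54, 56, 56]
258.3 150 [-92.2  34.4]
258.3 160 [-92.2  24.8]
258.3 168 [-92.2  17. ]
325.3 155 [-28.1  29.6]
324.2 170 [-28.1  15. ]
323 185 [-28.2  -0.1]
321.9 200 [-28.2 -15.7]
320.5 215 [-28.6 -31.8]
325 146.3 [-28.9  37.9]
170 None 176 (np.int64(259), np.int64(261)) 182 (np.int64(259), np.int64(262)) 188 (np.int64(249), np.int64(263)) 194 (np.int64(250), np.int64(263)) 200 (np.int64(250), np.int64(263)) 206 (np.int64(250), np.int64(263)) 212 (np.int64(250), np.int64(263)) 218 (np.int64(250), np.int64(263)) 224 (np.int64(257), np.int64(262)) [[256.9, 293.9], [256.6, 183.7], [256.9, 304.1], [256.8, 247.3]]
```

```bash
python3 -c "
from h import *
print(delta([528.1,.15,56],[180,0,81.9]))"
```

```text
(array([-0.   ,  0.   , -0.001]), array([ 0.9,  1.7, 94.3]))
```

Emit:
move_arm(
  motion=[
    [0,0,0,0.9,1.7,30,1],
    [0,0,0,0.9,1.7,55,1],
    [0,0,0,0.9,1.7,68,1],
    [0,0,0,0.9,1.7,68,1],
    [0,0,0,0.9,1.7,73,1],
    [0,0,0,0.9,1.7,77,1],
    [0,0,0,0.9,1.7,80,1],
    [0,0,0,0.9,1.7,80,1],
  ],
)

```text
time_s: 6.4
tool_pos: [528.2, 1.1, 70.3]
orientation: [-180.0, -0.0, 81.9]
contact_force: [-0.5, 0.1, -2.5]
width: 0.082
grip_force: 49.3
```

Emit:
move_arm(
  motion=[
    [0,0,0,0,0,4,1],
    [0,0,0,0,0,8,1],
    [0,0,0,0,0,11,1],
    [0,0,0,0,0,13,1],
    [0,0,0,0,0,14,1],
    [0,0,0,0,0,14,1],
  ],
)

```text
time_s: 7.0
tool_pos: [528.2, 1.2, 56.2]
orientation: [-180.0, -0.0, 81.9]
contact_force: [-0.7, -0.3, -2.3]
width: 0.084
grip_force: 49.3
```

Free descent with no contact. I'll go to the floor, then release, which lets it drop the rest.

Emit:
move_arm(
  motion=[
    [0,0,0,0,0,1,1],
    [0,0,0,0,0,1,1],
  ],
)

```text
time_s: 7.2
tool_pos: [528.4, 1.2, 55.6]
orientation: [180.0, -0.0, 81.9]
contact_force: [0.1, -0.6, 4.6]
width: 0.084
grip_force: 50.4
```

Emit:
move_arm(
  motion=[
    [0,0,0,0,0,0,0.7],
    [0,0,0,0,0,0,0.5],
    [0,0,0,0,0,0,0.2],
    [0,0,0,0,0,0,0.2],
    [0,0,0,0,0,-30,0.2],
    [0,0,0,0,0,-60,-1],
    [0,0,0,0,0,-100,-1],
    [0,0,0,0,0,-145,-1],
    [0,0,0,0,0,-190,-1],
    [0,0,0,0,0,-190,-1],
  ],
)

```text
time_s: 8.2
tool_pos: [529.8, 1.3, 250.3]
orientation: [179.6, -0.1, 81.9]
contact_force: [-0.2, -0.0, -1.6]
width: 1.0
grip_force: 0.0
```

Run:
```python
from h import *
st=env.read_state();print(st["tool_pos"],st["orientation"])
m=env.camera_model("wrist");im=env.snapshot("wrist")
p=[621.2,-13.15,-.142]
L=np.array([[-94+a,s*w/2,z] for a in (-4,4) for s,w,z in((-1,30,84),(1,30,84),(-1,70,49),(1,70,49))]+[[-30+a,b,22] for a in(-5.5,5.5) for b in(-39,39)]+[[40,75,22],[40,-75,22],[40,75,172],[40,-75,172],[126,75,172]],float)
for q in proj("wrist",world(p,L),m): cv2.drawMarker(im,tuple(int(v) for v in q.round()),(0,0,255),0,7)
s=env.snapshot("side")[170:260,230:370]; s=cv2.resize(s,(420,270),interpolation=cv2.INTER_CUBIC)
w=np.zeros((384,800,3),np.uint8);w[:,:480]=im[:,16:496];w[:270,480:]=s[:,:320];cv2.imwrite("pics/w3.png",w)
```

```text
[529.84305677   1.28720994 250.27410071] [ 1.79575484e+02 -8.86230216e-02  8.19025085e+01]
```

View pics/w3.png

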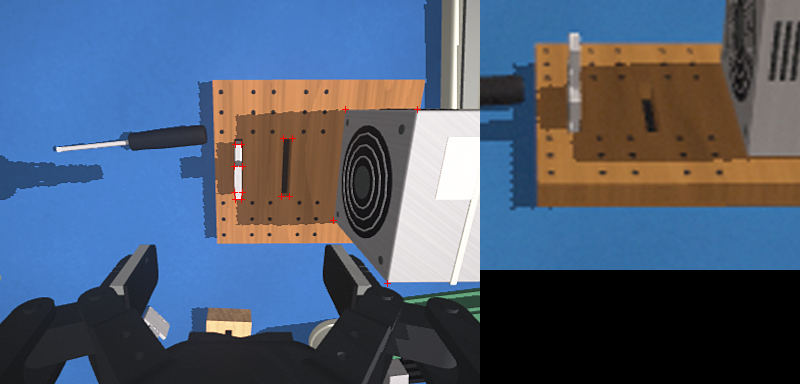

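Plate is home: it stands in the far slot with tab at (239,150) and matches the predicted markers, and the fan face corners match too. Next is the heat sink, so I move above it for a close look.

```bash
python3 -c "
from h import *
print(delta([435,332,250],[180,0,169.5]))"
```

```text
(array([ 1.000e-03,  1.000e-03, -1.529e+00]), array([ 314.5, -139. ,   -4.2]))
```

Emit:
move_arm(
  motion=[
    [0,0,-0.14,30,-14,-4,-1],
    [0,0,-0.28,60,-28,-4,-1],
    [0,0,-0.42,90,-40,-4,-1],
    [0,0,-0.56,120,-53,-4,-1],
    [0,0,-0.7,150,-66,-4,-1],
    [0,0,-0.84,180,-80,-4,-1],
    [0,0,-0.98,210,-93,-4,-1],
    [0,0,-1.12,240,-106,-4,-1],
    [0,0,-1.26,270,-120,-4,-1],
    [0,0,-1.4,300,-133,-4,-1],
  ],
)

```text
time_s: 9.3
tool_pos: [437.8, 317.9, 248.1]
orientation: [-179.9, -0.1, 162.5]
contact_force: [0.8, 0.0, -0.4]
width: 1.001
grip_force: 0.0
```

Emit:
move_arm(
  motion=[
    [0,0,-0.129,10,0,0,-1],
    [0,0,-0.129,10,0,0,-1],
    [0,0,-0.129,10,0,0,-1],
  ],
)

```text
time_s: 9.6
tool_pos: [429.5, 319.2, 248.6]
orientation: [-179.9, -0.0, 169.3]
contact_force: [0.1, 0.3, -0.4]
width: 0.995
grip_force: 0.0
```

Run:
```python
from h import *
st=env.read_state();print(st["tool_pos"],st["orientation"],st["joint_pos"].round(1))
m=env.camera_model("wrist");im=env.snapshot("wrist");r=env.cut_out("wrist","heat_sink");print([(x["score"],x["rect"]) for x in r])
k=r[0]["region"]
x,f=fit(["wrist"],[k],[boxpts(-90,90,40,0,25)],[414,334,-.19]);print(x,f)
for q in proj("wrist",world(x,boxpts(-90,90,40,0,25)),m): cv2.drawMarker(im,tuple(int(v) for v in q.round()),(0,0,255),0,7)
cv2.imwrite("pics/w4.png",im)
```

```text
[429.52385956 319.21204657 248.56853564] [-1.79938143e+02 -4.74129759e-02  1.69272070e+02] [-21.5  38.9 -35.4  91.2  25.3  58.2  14.8]
[(0.78, [266.7, 146.8, 32.2, 140.1])]
[ 4.14259742e+02  3.33727075e+02 -1.90078020e-01] 0.045307857437341004
```

View pics/w4.png

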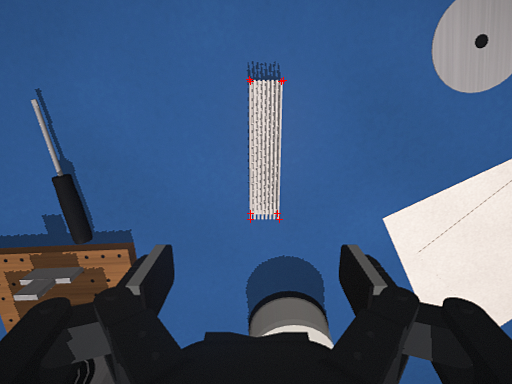

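```bash
cat >> h.py <<'E'
def tilted(yaw,phi):
    """tool over a bar of heading yaw (rad), tool x against it, tipped phi deg about the bar's +y"""
    ay=np.array([-np.sin(yaw),np.cos(yaw),0]); return Ro.from_rotvec(ay*np.radians(phi))*Ro.from_euler("xyz",[180,0,180+np.degrees(yaw)],degrees=True)
def deltaR(pos,R1):
    st=env.read_state(); R0=Ro.from_euler("xyz",st["orientation"],degrees=True)
    return (R0.inv()*R1).as_rotvec().round(3), R0.inv().apply(np.array(pos)-st["tool_pos"]).round(1)
E
python3 -c "
from h import *
R=tilted(-.19,36);z=R.as_matrix()[:,2];print(z)
P=np.array([438.1,329.1,5])
print(deltaR(P-120*z,R))"
```

```text
[-0.57720761  0.11100847 -0.80901699]
(array([-0.001,  0.628,  0.002]), array([-76.8,  11.3, 146.8]))
```

Emit:
move_arm(
  motion=[
    [0,0.12,0,-15,2,20,-1],
    [0,0.24,0,-30,4,50,-1],
    [0,0.36,0,-45,6,80,-1],
    [0,0.48,0,-60,9,110,-1],
    [0,0.6,0.002,-74,11,140,-1],
    [0,0.628,0.002,-77,11,147,-1],
    [0,0.628,0.002,-77,11,147,-1],
    [0,0.628,0.002,-77,11,147,-1],
  ],
)

```text
time_s: 10.5
tool_pos: [506.9, 317.0, 103.0]
orientation: [-180.0, -35.9, 169.3]
contact_force: [-0.2, 0.4, 1.8]
width: 1.0
grip_force: 0.0
```

```bash
python3 -c "
from h import *
R=tilted(-.19,36);P=np.array([438.1,329.1,5])
print(env.read_state()['joint_pos'].round(1),deltaR(P,R))"
```

```text
[-13.4  72.7 -41.   49.1  12.9  91.4  39. ] (array([-0.003,  0.002,  0.003]), array([ -0.8,  -0.7, 120.3]))
```

Emit:
move_arm(
  motion=[
    [-0.003,0.002,0.003,-0.8,-0.7,40,-1],
    [-0.003,0.002,0.003,-0.8,-0.7,75,-1],
    [-0.003,0.002,0.003,-0.8,-0.7,100,-1],
    [-0.003,0.002,0.003,-0.8,-0.7,115,-1],
    [-0.003,0.002,0.003,-0.8,-0.7,120,-1],
    [-0.003,0.002,0.003,-0.8,-0.7,120,-1],
  ],
)

```text
time_s: 11.1
tool_pos: [438.4, 329.1, 6.0]
orientation: [179.9, -36.0, 169.2]
contact_force: [0.4, -0.2, -0.4]
width: 1.0
grip_force: 0.0
```

Emit:
move_arm(
  motion=[
    [0,0,0,0,0,0,0],
    [0,0,0,0,0,0,0.3],
    [0,0,0,0,0,0,0.6],
    [0,0,0,0,0,0,1],
    [0,0,0,0,0,0,1],
    [0,0,0,0,0,0,1],
    [0,0,0,0,0,0,1],
  ],
  squeeze=70,
)

```text
time_s: 11.8
tool_pos: [438.6, 329.0, 5.4]
orientation: [179.9, -36.1, 169.2]
contact_force: [2.6, -1.3, 8.1]
width: 0.456
grip_force: 71.5
```

```bash
cat >> h.py <<'E'
BP=np.array([621.2,-13.15,-.142])
def sinkpose(c1x,c1z,slope,y=0,off=24.75,up=5.4):
    """TCP pose for the sink with its lowest edge at board x=c1x, height c1z"""
    s=np.radians(slope); d=np.array([np.cos(s),0,np.sin(s)]); n=np.array([-np.sin(s),0,np.cos(s)])
    L=np.array([c1x,y,c1z])+(90+off)*d+up*n
    return world(BP,L)[0],tilted(BP[2],36.1-slope)
E
python3 -c "
from h import *
P,R=sinkpose(-65.3,125,56);print(P,R.as_euler('xyz',degrees=True));a=env.read_state()
print(deltaR(P,R)); print(deltaR(a['tool_pos']+[0,0,130],Ro.from_euler('xyz',a['orientation'],degrees=True)))"
```

```text
[615.64704196 -12.35613695 223.15170313] [180.          19.9        171.86399931]
(array([ 0.008, -0.977, -0.049]), array([ -64.2, -301.7, -316.4]))
(array([0., 0., 0.]), array([ 7.650e+01,  1.000e-01, -1.051e+02]))
```

Emit:
move_arm(
  motion=[
    [0,0,0,6,0,-8,1],
    [0,0,0,18,0,-25,1],
    [0,0,0,36,0,-50,1],
    [0,0,0,56,0,-77,1],
    [0,0,0,76,0,-105,1],
    [0,0,0,76,0,-105,1],
  ],
)

```text
time_s: 12.4
tool_pos: [439.5, 329.8, 138.7]
orientation: [179.7, -35.9, 169.3]
contact_force: [-0.5, -0.2, -2.5]
width: 0.454
grip_force: 71.0
```

```bash
python3 -c "
from h import *
P,R=sinkpose(-65.3,125,56)
s=env.read_state();print(s['joint_pos'].round(1));print(deltaR(P,R))
P,R=sinkpose(-95,160,30,y=90);print(P,deltaR(P,R))"
```

```text
[-12.4  65.3 -43.1  66.4  10.4  80.9  33.1]
(array([ 0.011, -0.973, -0.048]), array([-142.1, -302.6, -208.5]))
[635.59663581  75.70689194 222.05153718] (array([ 0.021, -0.519, -0.043]), array([-145.4, -212.3, -209.1]))
```

Emit:
move_arm(
  motion=[
    [0.001,-0.06,-0.004,-10,-22,-25,1],
    [0.003,-0.16,-0.01,-25,-50,-50,1],
    [0.004,-0.27,-0.015,-40,-80,-75,1],
    [0.005,-0.38,-0.02,-55,-110,-95,1],
    [0.006,-0.49,-0.025,-70,-143,-120,1],
    [0.007,-0.6,-0.03,-85,-178,-142,1],
    [0.008,-0.71,-0.035,-100,-212,-162,1],
    [0.009,-0.82,-0.04,-115,-245,-180,1],
    [0.01,-0.92,-0.045,-130,-275,-196,1],
    [0.011,-0.973,-0.048,-142,-302,-208,1],
  ],
)

```text
time_s: 13.4
tool_pos: [614.6, -13.8, 219.3]
orientation: [-179.7, 19.8, 172.0]
contact_force: [1.3, 0.0, -3.3]
width: 0.451
grip_force: 71.6
```

Emit:
move_arm(
  motion=[
    [0,0,0,0,0,0,1],
    [0,0,0,0,0,0,1],
    [0,0,0,0,0,0,1],
  ],
)

```text
time_s: 13.7
tool_pos: [614.7, -11.4, 218.6]
orientation: [-179.8, 19.6, 172.0]
contact_force: [-0.6, 0.8, -2.9]
width: 0.457
grip_force: 71.6
```

```bash
python3 -c "
from h import *
s=env.read_state();print(s['joint_pos'].round(1))
im=env.snapshot('side')
cv2.imwrite('pics/s5.png',cv2.resize(im[90:260,200:400],None,fx=3,fy=3,interpolation=cv2.INTER_CUBIC))
for P,R in(sinkpose(-65.3,125,56),sinkpose(-65.3,30,56)): print(P.round(1),deltaR(P,R))"
```

```text
[ 11.9  39.6 -29.  100.1  47.   33.1  35.9]
[615.6 -12.4 223.2] (array([-0.003, -0.005,  0.002]), array([-2.5, -0.9, -4. ]))
[615.6 -12.4 128.2] (array([-0.003, -0.005,  0.002]), array([29.4, -0.6, 85.5]))
```

View pics/s5.png

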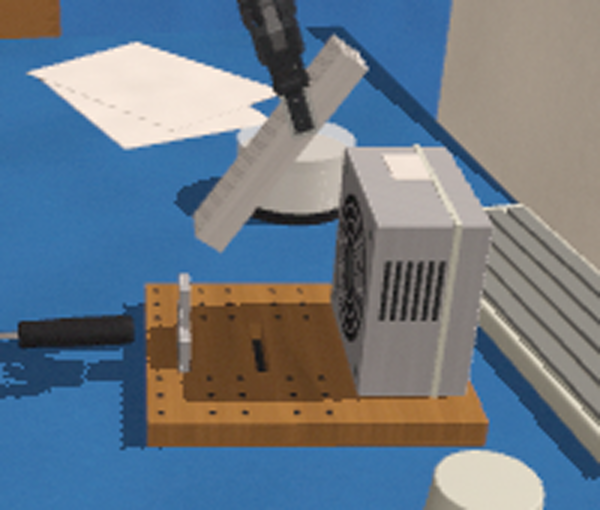

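The sink hangs over the board, sloping from foot (215,235 in crop) to top (345,55), above both plate and PSU. I'll check its slope in the grip against the model.

Run:
```python
from h import *
st=env.read_state();env.snapshot("side");r=env.cut_out("side","heat_sink");print([(x["score"],x["rect"]) for x in r])
k=r[0]["region"];m=env.camera_model("side");S=4
R0=Ro.from_euler("xyz",st["orientation"],degrees=True)
K=cv2.resize(k.astype(np.uint8),None,fx=S,fy=S,interpolation=0)
def cost(q):
    Rs=Ro.from_rotvec(np.array([-np.sin(BP[2]),np.cos(BP[2]),0])*np.radians(-q[0])); Rs=Rs*Ro.from_euler("z",BP[2])
    loc=boxpts(-90,90,40,0,25)-[q[1],0,q[2]]
    P=Rs.apply(loc)+st["tool_pos"]; im=np.zeros_like(K)
    cv2.fillConvexPoly(im,cv2.convexHull(((proj("side",P,m)+.5)*S).astype(np.float32)).astype(np.int32),1)
    return 1-(im&K).sum()/(im|K).sum()
nom=[55.7,24.75,5.4];print(cost(nom))
o=minimize(cost,nom,method="Nelder-Mead",options=dict(initial_simplex=[nom,[60,25,5],[55,35,5],[55,25,12]]));print(o.x,o.fun)
```

```text
[(0.97, [291.8, 135.7, 56.9, 72.0])]
0.21138329930980848
[55.75328424 24.89263456  5.62415428] 0.20846349082389692
```

Emit:
move_arm(
  motion=[
    [-0.003,-0.005,0.002,0,-0.9,3,1],
    [-0.003,-0.005,0.002,7,-0.8,22,1],
    [-0.003,-0.005,0.002,14,-0.8,42,1],
    [-0.003,-0.005,0.002,20,-0.7,59,1],
    [-0.003,-0.005,0.002,25,-0.7,73,1],
    [-0.003,-0.005,0.002,28,-0.6,82,1],
    [-0.003,-0.005,0.002,28,-0.6,82,1],
    [-0.003,-0.005,0.002,28,-0.6,82,1],
  ],
)

```text
time_s: 14.65
tool_pos: [616.1, -13.2, 132.3]
orientation: [-180.0, 19.9, 171.9]
contact_force: [-0.3, 0.8, -2.6]
width: 0.452
grip_force: 71.5
```

```bash
python3 -c "
from h import *
s=env.read_state();print(s['joint_pos'].round(1))
for P,R in(sinkpose(-65.3,22,56),sinkpose(-69,22.5,56),sinkpose(-70,22,53)): print(P.round(1),deltaR(P,R))"
```

```text
[  4.9  46.  -15.8 105.6  59.6  18.1  22. ]
[615.6 -12.4 120.2] (array([-0.   ,  0.001, -0.   ]), array([ 4.6,  0.8, 11.2]))
[612.  -11.8 120.7] (array([-0.   ,  0.001, -0.   ]), array([7.9, 0.8, 9.5]))
[616.  -12.4 116.9] (array([-0.   ,  0.053, -0.   ]), array([ 5.4,  0.8, 14.4]))
```

Emit:
move_arm(
  motion=[
    [0,0,0,1.5,0.8,4,1],
    [0,0,0,3,0.8,7,1],
    [0,0,0,4,0.8,9,1],
    [0,0,0,4.2,0.8,10.2,1],
    [0,0,0,4.2,0.8,10.2,1],
  ],
)

```text
time_s: 15.15
tool_pos: [615.6, -12.6, 121.0]
orientation: [-180.0, 19.9, 171.8]
contact_force: [-0.2, -0.0, -2.6]
width: 0.453
grip_force: 71.6
```

Emit:
move_arm(
  motion=[
    [0,0,0,1,0,-0.3,1],
    [0,0,0,2,0,-0.7,1],
    [0,0,0,3,0,-1,1],
    [0,0,0,3.8,0,-1.3,1],
    [0,0,0,3.8,0,-1.3,1],
  ],
)

```text
time_s: 15.65
tool_pos: [611.6, -12.0, 121.1]
orientation: [-180.0, 19.9, 171.8]
contact_force: [0.5, 0.3, -3.4]
width: 0.455
grip_force: 71.7
```

```bash
python3 -c "
from h import *
for a in((-70.3,22,53.2),(-71.5,22,52.8)): P,R=sinkpose(*a); print(P.round(1),deltaR(P,R))"
```

```text
[615.4 -12.3 117.1] (array([-0.  ,  0.05, -0.  ]), array([-2.2,  0.3,  5. ]))
[614.8 -12.2 116.7] (array([-0.   ,  0.057, -0.   ]), array([-1.5,  0.3,  5.2]))
```

Emit:
move_arm(
  motion=[
    [0,0.012,0,-0.5,0.1,1.2,1],
    [0,0.025,0,-1,0.2,2.5,1],
    [0,0.038,0,-1.5,0.3,3.8,1],
    [0,0.052,0,-1.9,0.3,5,1],
    [0,0.052,0,-1.9,0.3,5,1],
  ],
)

```text
time_s: 16.15
tool_pos: [615.4, -12.5, 116.9]
orientation: [180.0, 17.0, 171.8]
contact_force: [-0.9, 0.3, -2.0]
width: 0.452
grip_force: 71.6
```

Run:
```python
from h import *
im=env.snapshot('side')
cv2.imwrite('pics/s6.png',cv2.resize(im[110:250,230:380],None,fx=4,fy=4,interpolation=cv2.INTER_CUBIC))
```

```text
(no output)
```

View pics/s6.png

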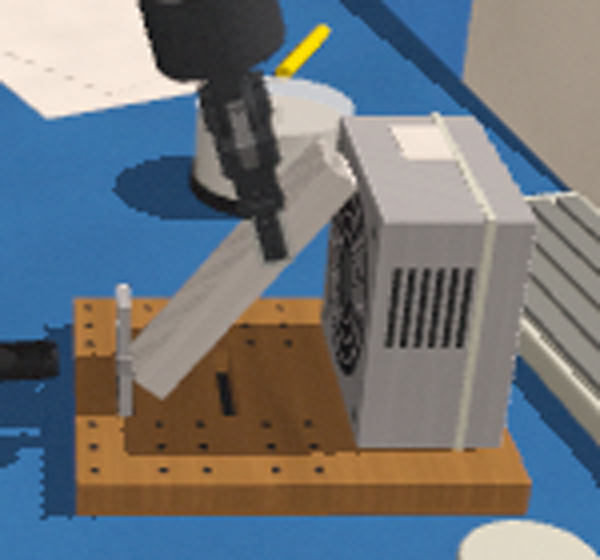

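Foot sits just by the plate (130,350) and the top just by the fan (345,190). I nudge it into the plate and the board.

Emit:
move_arm(
  motion=[
    [0,0,0,0.6,0,0.3,1],
    [0,0,0,1.2,0,0.7,1],
    [0,0,0,1.9,0,1,1],
    [0,0,0,1.9,0,1,1],
  ],
)

```text
time_s: 16.6
tool_pos: [614.8, -12.2, 116.6]
orientation: [-180.0, 17.2, 171.8]
contact_force: [5.3, -2.3, 9.5]
width: 0.452
grip_force: 73.0
```

Emit:
move_arm(
  motion=[
    [0,0,0,1.4,0,0.5,0],
    [0,0,0,1.4,0,0.5,-0.1],
    [0,0,0,1.4,0,0.5,-0.3],
    [0,0,0,1.4,0,0.5,-0.5],
    [0,0,0,1.4,0,0.5,-0.5],
    [0,0,0,1.4,0,0.5,-0.5],
  ],
  squeeze=20,
)

```text
time_s: 17.2
tool_pos: [612.4, -11.9, 114.5]
orientation: [-180.0, 17.0, 171.8]
contact_force: [-0.4, -0.6, 0.9]
width: 0.749
grip_force: 0.0
```

Emit:
move_arm(
  motion=[
    [0,0,0,0,0,-15,-0.5],
    [0,0,0,0,0,-40,-0.5],
    [0,0,0,0,0,-80,-0.5],
    [0,0,0,0,0,-120,-0.5],
    [0,0,0,0,0,-150,-0.5],
    [0,0,0,0,0,-150,-0.5],
  ],
)

```text
time_s: 17.8
tool_pos: [569.0, -5.2, 262.6]
orientation: [180.0, 17.2, 171.9]
contact_force: [0.4, -1.0, -1.6]
width: 0.75
grip_force: 0.0
```

Run:
```python
from h import *
im=env.snapshot('side')
w=env.snapshot('wrist')
a=cv2.resize(im[110:250,250:380],None,fx=3,fy=3,interpolation=cv2.INTER_CUBIC)
o=np.zeros((420,800,3),np.uint8);o[:,:390]=a;o[:384,390:]=w[:,50:460];cv2.imwrite('pics/s7.png',o)
r=env.cut_out("side","heat_sink");print([(x["score"],x["rect"]) for x in r])
k=r[0]["region"];m=env.camera_model("side");S=4
K=cv2.resize(k.astype(np.uint8),None,fx=S,fy=S,interpolation=0)
def cost(q):
    s=np.radians(q[0]);d=np.array([np.cos(s),0,np.sin(s)]);n=np.array([-np.sin(s),0,np.cos(s)])
    b=boxpts(0,180,40,0,25);L=np.array([q[1],0,q[2]])+b[:,:1]*d+b[:,2:]*n; L[:,1]=b[:,1]
    c=np.zeros_like(K);cv2.fillConvexPoly(c,cv2.convexHull(((proj("side",world(BP,L),m)+.5)*S).astype(np.float32)).astype(np.int32),1)
    return 1-(c&K).sum()/(c|K).sum()
o=minimize(cost,[52,-70,22],method="Nelder-Mead",options=dict(initial_simplex=[[52,-70,22],[56,-70,22],[52,-64,22],[52,-70,27]]));print("slope,c1x,c1z",o.x,o.fun)
```

```text
[(0.6, [291.1, 176.0, 57.5, 64.2])]
slope,c1x,c1z [ 51.77045914 -70.6123672   22.78724951] 0.05182303356775897
```

View pics/s7.png

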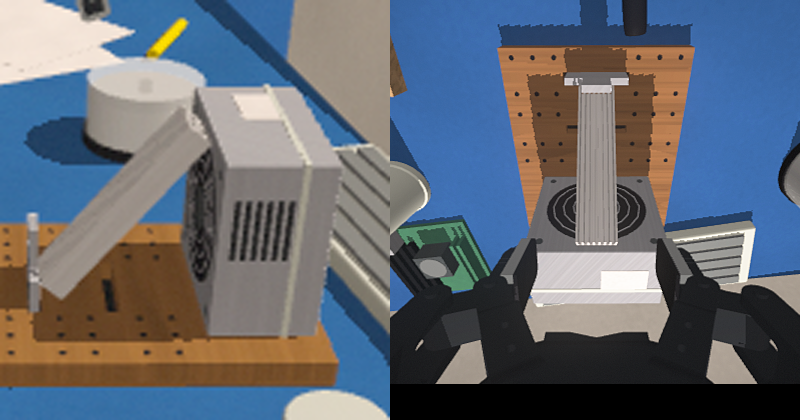

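The sink leans from the plate (foot at 40,280) to the fan face (top at 195,125) at a slope of 51.8°, with c1x = -70.6 as predicted. It is centred on the fan in the wrist view (597,165).

```bash
python3 -c "
from bench import env
print(env.sign_off())"
```

```text
the job is handed in; nothing more can be done
None
```

I put the stop plate home in the far slot and left the heat sink leaning at about 52° on the middle of the fan face with its foot against the plate; I handed the job in at about 18 s, but the sign-off returned no verdict.

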